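# Set up the sanding cradle for a batch of strips

## Task

Get the sanding cradle ready: lay every loose hardwood strip flat in a channel of its own, then push the tapered drift down through the stop bar into the cradle until its collar is on the bar, so that the bar is pulled into line. With the drift still in, turn both T-screws clockwise until they are fully home, starting each gently: one that binds early is cross-threaded, so stop at once, turn it back a good quarter turn until the thread finds its start and begin again, never forcing it and dragging its brass insert round. Finally stand the drift back in its holder and leave the other things on the bench alone.

Things in the scene. Friction and masses are not known exactly. Their poses are not given: they have to be found in the camera images.
- strip0: one of up to three identical hardwood strips (some may be absent: no pose), brown, 110 x 28 x 28 mm, about 60 g, lying on the bench; origin at the centre of its underside, its x axis along its length, z up. Grip it across its 28 mm width
- strip1: one of up to three identical hardwood strips (some may be absent: no pose), brown, 110 x 28 x 28 mm, about 60 g, lying on the bench; origin at the centre of its underside, its x axis along its length, z up. Grip it across its 28 mm width
- strip2: one of up to three identical hardwood strips (some may be absent: no pose), brown, 110 x 28 x 28 mm, about 60 g, lying on the bench; origin at the centre of its underside, its x axis along its length, z up. Grip it across its 28 mm width
- channel0 (a point): centre of the floor of one of the cradle's three channels (36 mm above the bench), which run along its x axis, 62 mm apart. A channel is 34 mm wide between ribs 10 mm high, and 125 mm long between a 10 mm high stop at its -x end and the stop bar at its +x end. A strip's origin belongs here (within 9 mm along, 6 across), flat; it then stands 18 mm proud of the ribs
- channel1 (a point): centre of the floor of one of the cradle's three channels (36 mm above the bench), which run along its x axis, 62 mm apart. A channel is 34 mm wide between ribs 10 mm high, and 125 mm long between a 10 mm high stop at its -x end and the stop bar at its +x end. A strip's origin belongs here (within 9 mm along, 6 across), flat; it then stands 18 mm proud of the ribs
- channel2 (a point): centre of the floor of one of the cradle's three channels (36 mm above the bench), which run along its x axis, 62 mm apart. A channel is 34 mm wide between ribs 10 mm high, and 125 mm long between a 10 mm high stop at its -x end and the stop bar at its +x end. A strip's origin belongs here (within 9 mm along, 6 across), flat; it then stands 18 mm proud of the ribs
- pin_hole (a point): centre of the mouth of the 17 mm round hole through the cradle's timber base, in the base's top face 36 mm above the bench, under the middle of the stop bar; its axes are the cradle's (x from the channels to the bar, z up). The hole goes straight through the 36 mm base
- bar_hole (a point): centre of the top mouth of the 17 mm round hole in the stop bar (16 mm thick aluminium flat bar, 50 x 330 mm, its top 52 mm above the bench), straight above pin_hole when the bar is in line
- bar (a joint): slide of the stop bar along the cradle's x axis, m: 0 = its hole in line with the base's hole; it starts 3.5 to 5.5 mm out towards +x (away from the channels). Its rear stop is at -1 mm. Stiff (about 5 N of friction), it stays where it is left; the drift's taper pulls it in
- drift: steel drift pin, 160 g, upright; origin at its tip, z up to its handle. Tip 6 mm wide, tapering to a 16 mm shank from 26 mm above the tip up to 46 mm; there a collar 28 mm wide, 6 mm thick; above it (52 to 103 mm over the tip) a round wooden handle 20 mm wide. Fully in, the collar lies on the bar and the tip is 30 mm below pin_hole (at least 24 counts)
- holder: dark wooden block fixed to the bench, 70 x 70 x 58 mm, origin at the centre of its underside, with an upright 18.5 mm hole right through its middle; the drift starts standing in it, collar on its top face, tip 12 mm above the bench
- screw_left (a joint): turn of the black T-screw at the left (+y) end of the bar, rad, clockwise from above (tightening). Starts near 0, true or crossed (cannot be seen). True, it turns freely (0.05 N m) from -2.0 to its home stop at 2.4 (2.2 counts). Crossed, it binds at about 0.5 and drags the brass insert; turned back to -1.1 it clicks into its start and then runs true. Stays where left, never rises
- screw_right (a joint): turn of the black T-screw at the right (-y) end of the bar, rad, clockwise from above (tightening). Starts near 0, true or crossed (cannot be seen). True, it turns freely (0.05 N m) from -2.0 to its home stop at 2.4 (2.2 counts). Crossed, it binds at about 0.5 and drags the brass insert; turned back to -1.1 it clicks into its start and then runs true. Stays where left, never rises
- screw_left_grip (a point): top middle of the left T-screw's grip bar, 46 mm long (along this point's x axis, which turns with the screw), 14 mm thick, 30 mm tall, its top 95 to 96 mm and its foot 66 mm above the bench; the screw's axis is upright through this point
- screw_right_grip (a point): top middle of the right T-screw's grip bar, 46 mm long (along this point's x axis, which turns with the screw), 14 mm thick, 30 mm tall, its top 95 to 96 mm and its foot 66 mm above the bench; the screw's axis is upright through this point
- insert_left (a joint): turn of the brass threaded insert under the left T-screw (a flat disc 52 mm across with a small tab, seen below the grip bar), rad, clockwise from above: 0 at rest on its spring (1.5 N m per rad). Only a crossed screw drags it; it tears out when dragged beyond 0.35
- insert_right (a joint): turn of the brass threaded insert under the right T-screw (a flat disc 52 mm across with a small tab, seen below the grip bar), rad, clockwise from above: 0 at rest on its spring (1.5 N m per rad). Only a crossed screw drags it; it tears out when dragged beyond 0.35
- roll_a: bystander: roll of sandpaper, yellow-brown, 72 mm across, 62 mm tall, upright; origin under its centre
- roll_b: bystander: roll of sandpaper, 60 mm across, 62 mm tall
- roll_c: bystander: roll of sandpaper, 60 mm across, 55 mm tall
- glue: bystander: white glue bottle, 56 mm across, 150 mm tall
- cork_block: bystander: cork sanding block, 110 x 60 x 35 mm
- tin: bystander: flat tin of wax, 64 mm across, 36 mm tall
- driver: bystander: screwdriver lying on the bench
There are look-alikes about, which are no part of the job. What is shaped like the strip0 but purple is not meant. There is more than one size of the drift; the one meant has the size given above.

How it is judged:
By the outcome, as a careful person would: the job done as asked, in the order asked, and still so for the second after the job is handed in, with the robot touching nothing.
Of strip0, strip1, strip2 only 1 to 3 are there at a start; the rules pass over those that are not, and their reading is None.
At some moment in a run one of strip0, strip1, strip2 may be knocked a few centimetres aside while the robot is not near it.
Once in a run the grip may slacken for a moment while it holds something.
It also fails if it takes over 210 s, if anything falls off the work surface, if the arm or the gripper's body presses on something with over 40 N, if the wrist force passes 120 N, or if a joint passes its speed limit or range.

## Robot

A 6-joint arm with a two-finger parallel gripper is mounted at the origin on the work surface. World frame = base frame: x ahead of the robot, y to its left, z up, the work surface at z = 0. Lengths are in m, angles in rad, forces in N, time in s.
With the tool pointing down it reaches from about 0.15 to 0.775 m from the base axis. Payload 6.1 kg.
Tool frame: the origin (TCP) lies at the very end of the fingers, on their centre line; the grasp point (between the pads) lies 19 mm behind it (grasp_offset is the distance from the TCP to the grasp point, in m); z points along the fingers, y is the line along which they close (so a half turn about z gives the same grasp; the last joint's range is limited). The gripper opens to 85 mm and grips with 20 to 120 N. Pads are 22 mm wide; open, the fingers measure 114 mm over their backs; the gripper's body (76 mm by 85 mm) begins 54 mm behind the grasp point. The pads swing forward as they close: fully open they stand 13 mm farther back than shut.
Start: joints at [-1.282, 0.126, -0.04, 1.405, 0, 1.571], TCP at [0.15, -0.503, 0.206] pointing down, gripper open.
Joint ranges: [-2.72, 2.72], [-0.95, 1.95], [-1.27, 1.35], [-1.78, 2.02], [-1.46, 1.47], [-3.14, 3.14]. Speed limits (rad/s): [2.39, 2.39, 3.01, 3.14, 3.14, 3.14].

## Interface

Orientations are given as a rotation vector (axis times angle).
In Python, from station import goto, movel, move_j, move_gripper, sleep, solve_ik, state, read_camera, PlanningError, job_done, grasp_offset gives the robot as it stands. The module is installed in compiled form; this text tells all that it offers. Calls block until the motion is done:
- goto(position, orientation): joint-space move of the TCP to a pose.
- movel(position, frame=None, vel=0.15): straight line of the TCP; frame=None keeps the orientation; vel is the mean speed in m/s.
- move_j(angles): joint-space move.
- move_gripper(opening): finger opening in m; the grip force is fixed at half the most; returns when the fingers have stopped.
- sleep(seconds).
- solve_ik(position, orientation): joint angles nearest the present ones, or None.
- state(): the state.
- read_camera(name): name is "side" or "top" or "wrist"; returns a dict with "image" (480x640x3 uint8, red, green, blue), "intrinsics" (3x3 intrinsics, pixels), "k1" (the pictures are not rectified: a ray, as slopes to the right and down, at radius r is drawn at 1 + k1 r^2 times it, then the intrinsics apply), "rvec" (rotation vector, rad) and "tvec" (3), from world to camera coordinates, as OpenCV has them; the wrist camera has in their place "tool_from_camera" (4x4, takes a point from camera to tool coordinates, whose origin is the TCP and whose axes are the flange's). Camera axes: x right, y down, z forward; pixel columns grow to the right and rows downward; lengths in m; the calibration is good to about 2 mm. A picture is of the moment at which its call begins: read the wrist's pose just before it. There is no depth.
A pose or a line that the arm cannot do raises PlanningError and nothing moves.
- job_done(): hands the job in; it is judged then, once.
The state is a dict: "time": time; "q": joint angles; "joint_vel": joint speeds; "tau": joint torques, N m; "tcp_pos": TCP position; "tcp_rot": TCP orientation; "force": force on the tool from outside, world axes, zero at the start; "torque": the same for the moment, N m; "finger_gap": finger opening in m; "finger_force": force on a finger pad.
Only numpy, scipy, OpenCV 4.12 (cv2) and the standard library are available. Lean on these libraries where they do the work, as an engineer would, in place of code of your own. Each camera call takes 0.05 s, during which the arm holds its last target. There are 200 camera calls.

## Working session

There is one attempt and no reset: what is moved stays moved. The work goes in short steps, each a Python script; the robot and the scene stay as the last script left them, time stands still between calls to the robot, and variables do not carry over. Pictures are saved under pics/ and viewed, at most 14 in all, crops included, and the job is handed in when it is done.

```bash
mkdir -p pics
cat > h.py <<'E'
import numpy as np, cv2
from station import *
from scipy.spatial.transform import Rotation as R
def cam(name):
    s=state(); c=read_camera(name); K=np.array(c["intrinsics"])
    if name=="wrist":
        T=np.array(c["tool_from_camera"]); Rt=R.from_rotvec(s["tcp_rot"]).as_matrix()
        Rwc=Rt@T[:3,:3]; o=Rt@T[:3,3]+np.array(s["tcp_pos"])
    else:
        Rc=R.from_rotvec(np.array(c["rvec"]).ravel()).as_matrix(); Rwc=Rc.T; o=-Rc.T@np.array(c["tvec"]).ravel()
    return dict(im=c["image"],K=K,k1=c["k1"],R=Rwc,o=o)
def ray(c,uv):
    p=(np.array(uv,float)-c["K"][:2,2])/[c["K"][0,0],c["K"][1,1]]
    q=p.copy()
    for _ in range(20): q=p/(1+c["k1"]*(q@q))
    d=c["R"]@np.array([q[0],q[1],1]); return d/np.linalg.norm(d)
def onz(c,uv,z):
    d=ray(c,uv); return c["o"]+d*(z-c["o"][2])/d[2]
def proj(c,P):
    p=c["R"].T@(np.array(P)-c["o"]); q=p[:2]/p[2]; q=q*(1+c["k1"]*(q@q))
    return q*[c["K"][0,0],c["K"][1,1]]+c["K"][:2,2]
def save(c,n,crop=None,sc=1):
    im=c["im"]
    if crop: im=im[crop[1]:crop[3],crop[0]:crop[2]]
    cv2.imwrite("pics/"+n+".png",cv2.resize(im[:,:,::-1],None,fx=sc,fy=sc,interpolation=cv2.INTER_CUBIC))
E
python3 - <<'E'
from h import *
for n in("top","side"):
    c=cam(n); save(c,n+"0",sc=1.25); np.save(n+".npy",c,allow_pickle=True); print(n,c["o"],c["K"][0],c["k1"])
print({k:np.round(v,3) for k,v in state().items()},grasp_offset)
E
```

```text
top [0.53158257 0.01177159 1.26996828] [471.61958996   0.         319.62782372] -0.10455159521145799
side [ 0.155544   -1.15672125  0.88253241] [578.34850605   0.         323.24474409] -0.15085823616388785
{'time': np.float64(0.1), 'q': array([-1.282,  0.126, -0.041,  1.405,  0.   ,  1.571]), 'joint_vel': array([-0.001, -0.001,  0.003, -0.   ,  0.   , -0.001]), 'tau': array([ 1.0000e-03, -4.3691e+01,  3.5360e+01,  1.4000e-02,  0.0000e+00,
        0.0000e+00]), 'tcp_pos': array([ 0.149, -0.503,  0.205]), 'tcp_rot': array([-3.107, -0.452,  0.   ]), 'force': array([-0.87 , -0.044,  0.172]), 'torque': array([ 0.013, -0.012, -0.005]), 'finger_force': np.float64(0.0), 'finger_gap': np.float64(0.085)} 0.0187
```

View pics/top0.png

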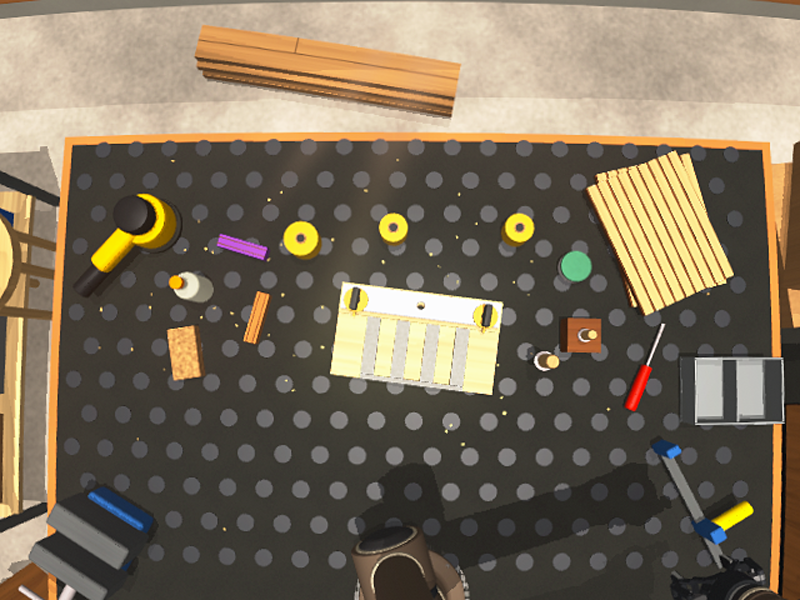

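View pics/side0.png

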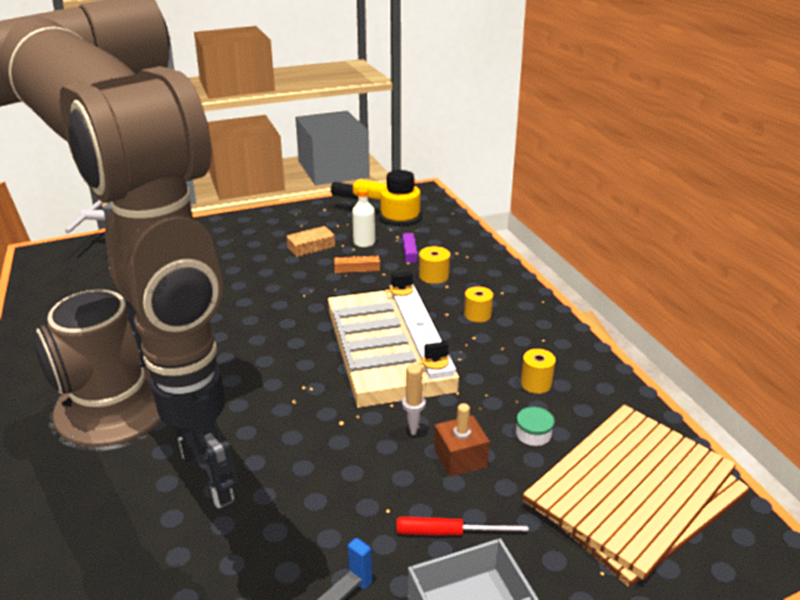

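The overview at 800 px scale shows one brown strip at (257,317). The purple look-alike is at (242,246). The cradle is around (418,338). One drift stands in the holder at (590,335), and a larger one stands free at (545,360). Next I'll take wrist views of the cradle, strip and holder.

Run:
```python
from h import *
c=np.load("top.npy",allow_pickle=True).item()
for n,uv,z in [("cradle",(334,270),.036),("strip",(205.6,253.6),.028),("holder",(464,268),.058),("drift2",(436,288),.05),("barhole",(337,245),.052),("sl",(284,239),.095),("sr",(389,254),.095)]:
    print(n,onz(c,uv,z).round(3))
s=np.load("side.npy",allow_pickle=True).item()
save(s,"drifts",(290,270,430,400),4)
p=onz(c,(334,255),.05)
goto([p[0]-0.03,p[1],.40],[np.pi,0,0]); w=cam("wrist"); save(w,"w_cradle",sc=1.25); np.save("w1.npy",w,allow_pickle=True); print(w["o"],w["R"].round(2),w["K"][0],w["k1"])
```

```text
cradle [ 0.555 -0.008  0.036]
strip [0.595 0.334 0.028]
holder [ 0.563 -0.344  0.058]
drift2 [ 0.51  -0.272  0.05 ]
barhole [ 0.619 -0.015  0.052]
sl [0.63  0.119 0.095]
sr [ 0.595 -0.144  0.095]
[ 0.64045445 -0.00811836  0.56740083] [[-0.   -0.95 -0.3 ]
 [-1.    0.    0.  ]
 [ 0.    0.3  -0.95]] [398.36251532   0.         317.72729459] 0.014309799231597121
```

View pics/drifts.png

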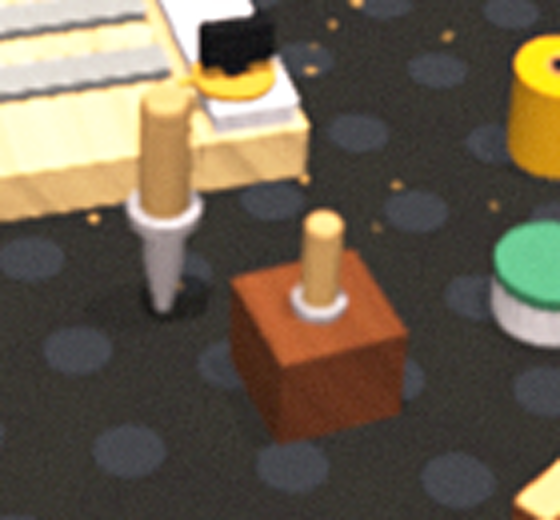

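View pics/w_cradle.png

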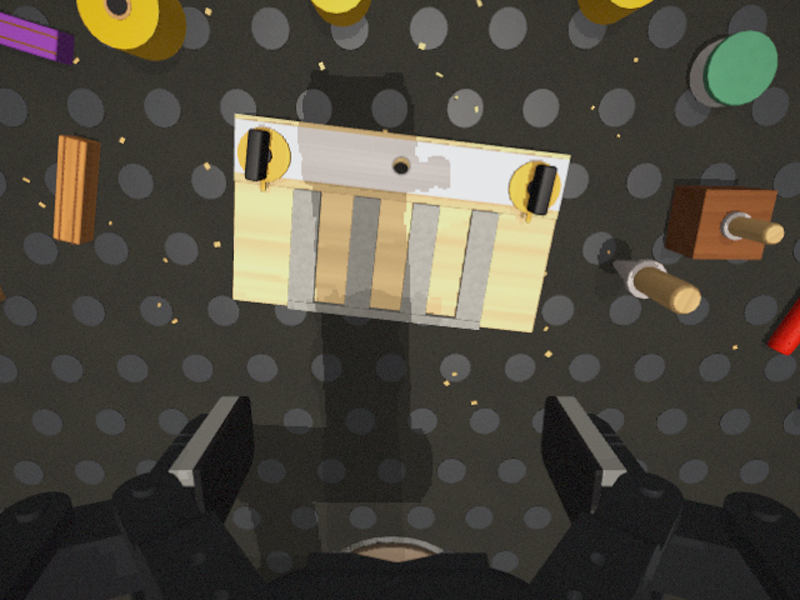

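In the crop the drift in the holder (315,260) has a collar-to-handle ratio of 28:20, and the handle's height fits the 51 mm given. The free one at (165,200) is about 1.3 times larger, so the holder drift is the one meant. In the wrist view, the only brown strip is at (77,190), the bar hole at (401,168), and the screws at (258,155) and (541,188). The ribs are grey with three wood channels between them. Next I'll take near-vertical close looks at each feature.

Run:
```python
from h import *
T={"holder":(.563,-.344),"sr":(.595,-.144),"hole":(.619,-.015),"sl":(.63,.119),"strip":(.595,.334)}
tiles=[]
for n,(x,y) in T.items():
    goto([x-.08,y,.27],[np.pi,0,0]); sleep(.2); w=cam("wrist"); np.save("c_%s.npy"%n,w,allow_pickle=True)
    u,v=proj(w,[x,y,.07]).astype(int); print(n,u,v); m=np.zeros((240,264,3),np.uint8); x0=max(u-132,0);y0=max(v-120,0)
    a=w["im"][y0:y0+240,x0:x0+264]; m[:a.shape[0],:a.shape[1]]=a; cv2.putText(m,f"{x0},{y0}",(5,12),0,.4,(255,0,0)); tiles.append(m)
tiles.append(np.zeros_like(tiles[0]))
M=np.vstack([np.hstack(tiles[:3]),np.hstack(tiles[3:])]); cv2.imwrite("pics/m1.png",M[:,:,::-1]); print(state()["time"])
```

```text
holder 318 115
sr 316 114
hole 316 114
sl 317 114
strip 315 115
12.425
```

View pics/m1.png

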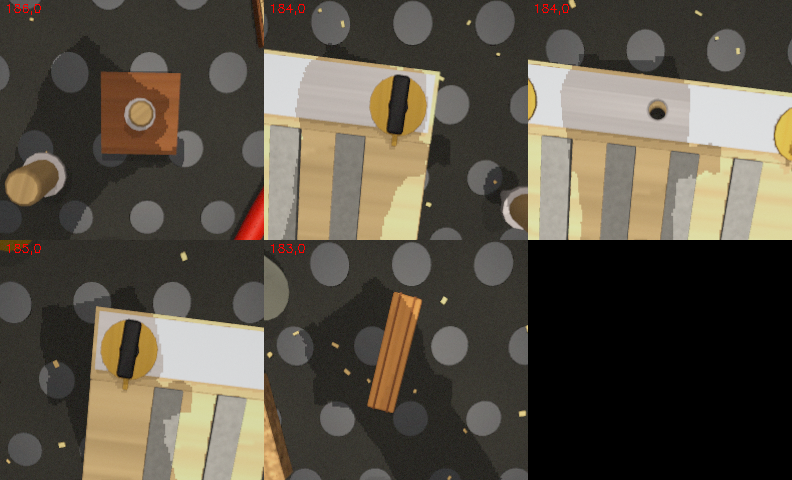

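In the tiles, the drift handle is at holder px (328,113), the black grips are at (319,104) and (313,110), the hole is at (313,110), and the strip is at (314,112). Each tile has its own offset. I'll get the numbers from masks.

Run:
```python
from h import *
ld=lambda n:np.load(f"c_{n}.npy",allow_pickle=True).item()
def comp(m,near,minA=60):
    n,l,st,ce=cv2.connectedComponentsWithStats(m.astype(np.uint8)); 
    k=[i for i in range(1,n) if st[i,4]>minA]; i=min(k,key=lambda i:np.hypot(*(ce[i]-near))); return (l==i).astype(np.uint8),st[i]
def rect(c,m,z):
    ct=max(cv2.findContours(m,0,1)[0],key=cv2.contourArea).reshape(-1,2)
    P=np.array([onz(c,p,z)[:2] for p in ct],np.float32); (x,y),(w,h),a=cv2.minAreaRect(P*1000)
    if w<h: w,h,a=h,w,a+90
    return (x/1e3,y/1e3),(w,h),(a+90)%180-90
for n in("sl","sr"):
    c=ld(n); im=c["im"].astype(int); m,st=comp((im.max(2)<50),(315,107)) if 0 else (None,None)
    near=(313,110) if n=="sl" else (319,104)
    b=np.zeros(im.shape[:2],bool); y,x=near[1],near[0]; b[y-45:y+45,x-28:x+28]=1
    m,st=comp((im.max(2)<70)&b,near); print(n,st,rect(c,m,.0955))
c=ld("strip"); im=c["im"].astype(int); m,st=comp((im[...,0]-im[...,2]>45)&(im[...,0]<230),(314,112),300); print("strip",st,rect(c,m,.028))
c=ld("hole"); im=c["im"].astype(int); b=np.zeros(im.shape[:2],bool); b[95:125,300:328]=1
m,st=comp((im.max(2)<150)&b,(313,108),30); print("hole",st); k=cv2.minEnclosingCircle(np.argwhere(m)[:,::-1].astype(np.float32)); print(k,onz(c,k[0],.052))
hsv=cv2.cvtColor(c["im"],cv2.COLOR_RGB2HSV)
# bar edges: per-column transitions saturation low->bar rows
top=[];bot=[]
for u in range(200,440,6):
    col=hsv[:,u,1].astype(int); br=c["im"][:,u].max(1)
    ok=(col<45)&(br>90); r=[v for v in range(50,180) if ok[v]]
    if r:
        v=r[0]
        while ok[v]: v+=1
        top.append(onz(c,(u,r[0]),.052)[:2]); bot.append(onz(c,(u,v),.052)[:2])
for e in(top,bot):
    e=np.array(e,np.float32); d=cv2.fitLine(e,cv2.DIST_HUBER,0,.01,.01).ravel(); print("edge",np.degrees(np.arctan2(d[1],d[0])),d)
c=ld("holder"); hsv=cv2.cvtColor(c["im"],cv2.COLOR_RGB2HSV); im=c["im"].astype(int)
m,st=comp((hsv[...,1]>110)&(im[...,0]>60)&(im[...,0]-im[...,2]>35),(326,113),500); m=cv2.morphologyEx(m,cv2.MORPH_CLOSE,np.ones((25,25)));print("holder",st,rect(c,m,.058))
# collar: grey ring
b=np.zeros(im.shape[:2],bool); b[90:135,300:350]=1
m,st=comp((hsv[...,1]<60)&(im.max(2)>90)&b,(326,113),30); k=cv2.minEnclosingCircle(np.argwhere(m)[:,::-1].astype(np.float32)); print("collar",k,onz(c,k[0],.064), "r",onz(c,(k[0][0]+k[1],k[0][1]),.064))
m,st=comp((hsv[...,1]>60)&(im.max(2)>140)&b,(328,113),30); k=cv2.minEnclosingCircle(np.argwhere(m)[:,::-1].astype(np.float32)); print("handle",k,onz(c,k[0],.115))
```

```text
sl [302  80  24  59 943] ((0.6337865600585938, 0.12212002563476562), (44.62232208251953, 15.01793384552002), -8.533050537109375)
sr [307  75  23  59 950] ((0.602166259765625, -0.14578643798828125), (44.48379898071289, 14.895374298095703), -6.395301818847656)
strip [ 286   52   55  121 3423] ((0.5962064819335937, 0.33780056762695315), (110.89352416992188, 28.309207916259766), -14.893119812011719)
hole [304 100  18  20 217]
((313.0, 109.44444274902344), 10.359089851379395) [ 0.62355394 -0.01189037  0.052     ]
edge 80.33739 [ 0.16784611  0.9858132   0.6567597  -0.01302596]
edge 69.35841 [ 0.35252088  0.93580395  0.6276116  -0.01988048]
holder [ 287   71   80   84 5533] ((0.5644444580078125, -0.350337890625), (70.30175018310547, 70.24202728271484), -1.3653564453125)
collar ((325.9253845214844, 113.79850769042969), 16.315595626831055) [ 0.56471543 -0.35034399  0.064     ] r [ 0.56470996 -0.36488832  0.064     ]
handle ((326.5, 112.30952453613281), 11.954898834228516) [ 0.56524544 -0.34973369  0.115     ]
```

```bash
cat >> h.py <<'E'
YAW=np.radians(-6.73)
def ori(y): return (R.from_euler('z',y)*R.from_euler('x',np.pi)).as_rotvec()
PIN=np.array([.618,-.0118])
cx=np.array([np.cos(YAW),np.sin(YAW)]); cy=np.array([-cx[1],cx[0]])
E
python3 - <<'E'
from h import *
w=np.load("w1.npy",allow_pickle=True).item()
for n,uv,z in [("stop outer",(384,315),.046),("base front L",(233,298),.036),("base front R",(533,331),.036),("base backL",(235,113),.036),("base backR",(570,155),.036)]:
    p=onz(w,np.array(uv)/1.25,z)[:2]-PIN; print(n,(p@cx).round(4),(p@cy).round(4))
y=np.radians(-14.9); p=[.5962,.3378]
move_gripper(.06)
goto([*p,.12],ori(y)); movel([*p,.013],vel=.12); move_gripper(0.0)
print(state()["finger_gap"],state()["force"].round(1))
movel([*p,.16],vel=.15); s=state(); print(s["finger_gap"],s["finger_force"],s["tcp_pos"],s["time"])
c=PIN-.0875*cx
goto([*c,.14],ori(YAW)); s=state(); print(s["finger_gap"],s["tcp_pos"])
sleep(.1); k=cam("side"); save(k,"hold",(200,180,440,360),3)
E
```

```text
stop outer -0.1547 0.0002
base front L -0.1574 0.169
base front R -0.1578 -0.1702
base backL 0.0358 0.1698
base backR 0.0347 -0.1699
-3.8678847936135496e-05 [0.8 0.2 0.3]
0.00010155062469059326 0.0 [0.59579933 0.33757099 0.15884349] 16.2917
-8.038688017343132e-05 [ 0.53158658 -0.00091013  0.14003051]
```

View pics/hold.png

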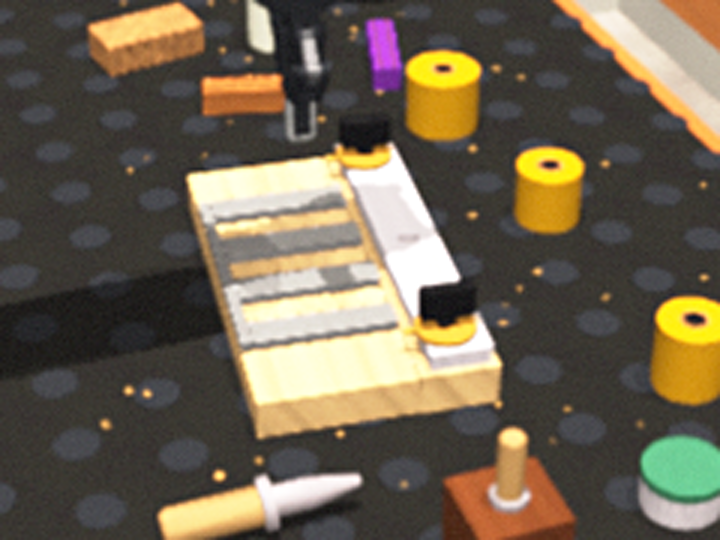

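The gripper closed on nothing because the strip had been knocked aside. In the crop it lies at about (242,95). The free look-alike drift has also toppled to (260,500), well away from the holder. I'll measure the strip again.

```bash
cat >> h.py <<'E'
def find_strip(c,near):
    im=c["im"].astype(int); hsv=cv2.cvtColor(c["im"],cv2.COLOR_RGB2HSV)
    m=((im[...,0]-im[...,2]>45)&(im[...,0]<235)&(hsv[...,0]<16)).astype(np.uint8)
    m=cv2.morphologyEx(m,cv2.MORPH_CLOSE,np.ones((3,3)))
    out=[]
    for ct in cv2.findContours(m,0,1)[0]:
        if cv2.contourArea(ct)<300: continue
        P=np.array([onz(c,p,.028)[:2] for p in ct.reshape(-1,2)],np.float32)
        (x,y),(w,h),a=cv2.minAreaRect(P*1000)
        if w<h: w,h,a=h,w,a+90
        out.append((x/1e3,y/1e3,w,h,(a+90)%180-90))
    return [o for o in out if 90<o[2]<135 and 20<o[3]<50]
E
python3 - <<'E'
from h import *
print(find_strip(cam("top"),0))
move_gripper(.06)
goto([.516,.338,.27],ori(0)); sleep(.2); w=cam("wrist"); print(find_strip(w,0),state()["time"])
save(w,"strip2",sc=1)
E
```

```text
[(0.5939100341796875, 0.334041748046875, 111.70809173583984, 35.449005126953125, -14.952552795410156)]
[(0.596179443359375, 0.337778076171875, 110.38260650634766, 28.365331649780273, -14.973426818847656)] 20.0083
```

View pics/strip2.png

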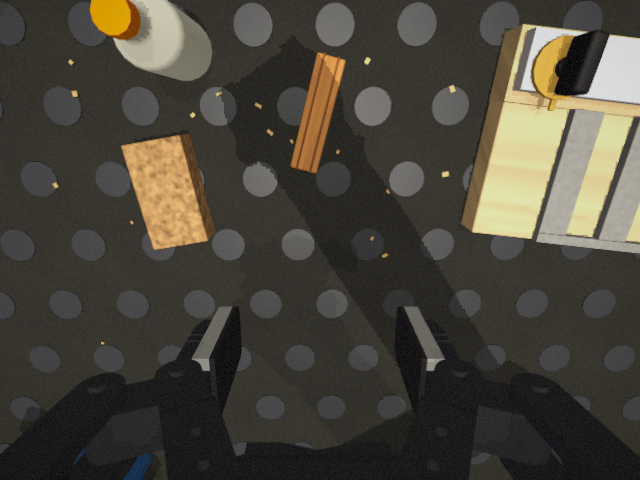

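The strip has not moved: it measures the same at (316,112) here. So the miss came from the grasp itself. I'll retry with instrumentation.

Run:
```python
from h import *
y=np.radians(-14.9); p=[.5962,.3378]
s=state(); c=cam("wrist"); print("tcp px",proj(c,s["tcp_pos"]))
goto([*p,.12],ori(y)); print(state()["tcp_pos"],state()["finger_gap"]); movel([*p,.013],vel=.12); s=state(); print(s["tcp_pos"],s["finger_gap"],s["force"].round(1))
sleep(.3); k=cam("side"); save(k,"down",(220,150,360,255),5)
g=move_gripper(.02); s=state(); print(g,s["finger_gap"],s["finger_force"],s["time"])
```

```text
tcp px [318.50704862 294.11737442]
[0.59626139 0.33799166 0.12122988] 0.060011524739651066
[0.59680108 0.33819302 0.01414275] 0.06005369210606981 [-0.2 -0.4  0.1]
False 0.019992427557834105 0.0 22.6333
```

View pics/down.png

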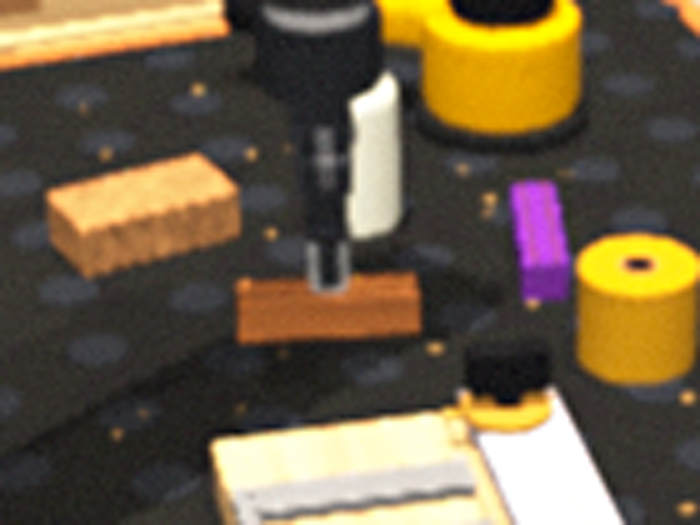

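The near finger's tip is at crop (328,290), and the strip's bottom edge is about 50 px lower. So the tip is higher than the state claims, and I'll compute the true height.

Run:
```python
from h import *
k=cam("side")
for uv in [(285.6,208),(220+250/5,150+340/5),(220+415/5,150+330/5),(220+240/5,150+280/5)]:
    d=ray(k,uv); 
    for Y in(.30,.323): t=(Y-k["o"][1])/d[1]; print(uv,Y,(k["o"]+t*d).round(4), end=' ')
    print(onz(k,uv,0).round(3))
for dz in (0,): print(state()["tcp_pos"],state()["finger_gap"],state()["q"].round(3))
g=move_gripper(0.0); s=state(); print(g,s["finger_gap"],s["finger_force"]); sleep(.2)
k=cam("side"); save(k,"shut",(220,150,360,255),5)
```

```text
(285.6, 208) 0.3 [0.5846 0.3    0.0451] (285.6, 208) 0.323 [0.5914 0.323  0.0319] [0.608 0.379 0.   ]
(270.0, 218.0) 0.3 [0.5349 0.3    0.0207] (270.0, 218.0) 0.323 [0.5409 0.323  0.0071] [0.544 0.335 0.   ]
(303.0, 216.0) 0.3 [0.6389 0.3    0.0067] (303.0, 216.0) 0.323 [ 0.6466  0.323  -0.0071] [0.643 0.311 0.   ]
(268.0, 206.0) 0.3 [0.5308 0.3    0.0624] (268.0, 206.0) 0.323 [0.5367 0.323  0.0494] [0.559 0.411 0.   ]
[0.59618227 0.33779183 0.01297588] 0.019859081560345732 [ 0.515  0.483  0.015  1.103 -0.    -2.366]
False -9.07094838575999e-05 0.0
```

View pics/shut.png

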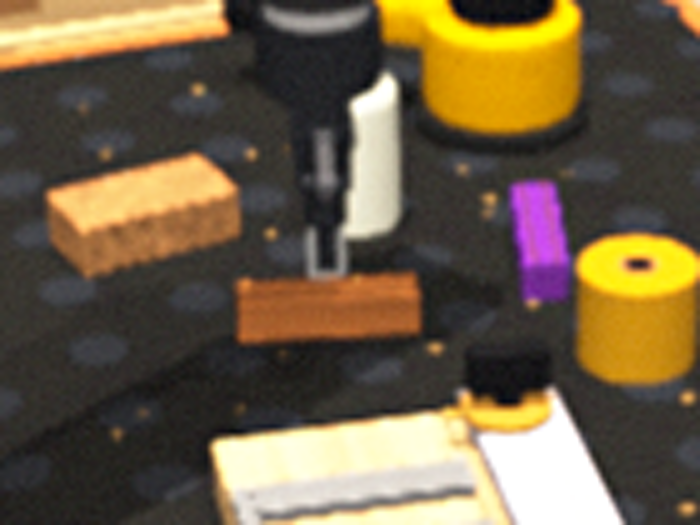

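The shut fingertips sit at about strip-top height, so the real finger end is some 15–20 mm above the nominal TCP. I'll do a gentle touch test on the strip top to measure it.

Run:
```python
from h import *
p=[.5962,.3378]; z=.013; f0=state()["force"][2]
while z>-.012:
    z-=.001; movel([*p,z],vel=.03); s=state(); df=s["force"][2]-f0
    if abs(df)>2: break
print(z,s["tcp_pos"],df,s["time"])
movel([*p,.03],vel=.1); print(state()["force"].round(2))
```

```text
0.0019999999999999966 [0.59623146 0.3378448  0.00292442] 4.54809662644386 26.0167
[-0.25 -0.19  0.35]
```

Run:
```python
from h import *
p=[.55,.26]; movel([.5962,.3378,.06]); goto([*p,.03],ori(0)); z=.006; movel([*p,z],vel=.05); sleep(.2); f0=state()["force"][2]; df=0
while z>-.03:
    z-=.001; movel([*p,z],vel=.05); s=state(); df=s["force"][2]-f0
    if abs(df)>2: break
print(z,s["tcp_pos"],df,s["time"])
if abs(df)>2:
    sleep(.2); save(cam("side"),"bench",(220,150,360,255),5)
movel([*p,.05],vel=.1)
```

```text
-0.026000000000000016 [ 0.55001829  0.2600259  -0.02513723] 6.2809694131417615 36.1
```

View pics/bench.png

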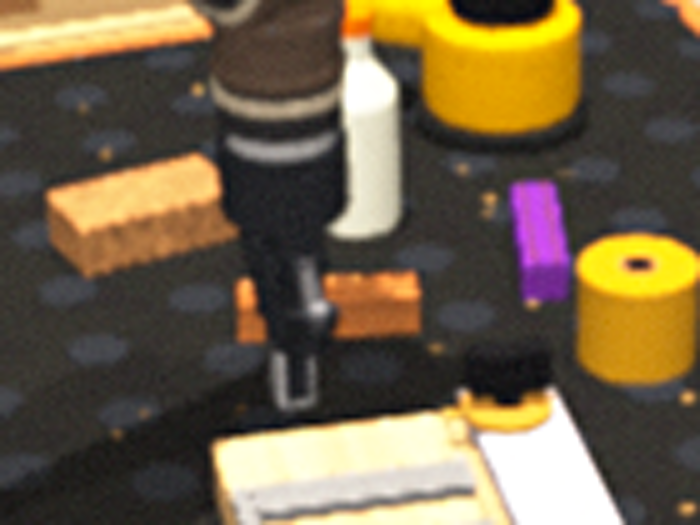

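The bench contact at tcp z = -0.025 confirms that the finger end is 25 mm short of the nominal TCP. I'll correct for that, after checking for any lateral offset against the finger corners in strip2.png: pads' front edge at (238,308)/(398,308), rear at (212,370)/(425,370).

Run:
```python
from h import *
import math
goto([.516,.338,.27],ori(0)); move_gripper(.06); sleep(.2); s=state(); c=cam("wrist"); t=np.array(s["tcp_pos"]); print(t)
for dz in(.025,.032,.04):
    print(dz,[proj(c,t+[dx,dy,dz]).round(0).tolist() for dx in(.011,-.011) for dy in(.03,-.03)])
print(find_strip(c,0),s["time"])
```

```text
[0.51602541 0.3380364  0.27009383]
0.025 [[242.0, 295.0], [395.0, 295.0], [245.0, 345.0], [392.0, 345.0]]
0.032 [[238.0, 303.0], [399.0, 303.0], [242.0, 355.0], [396.0, 354.0]]
0.04 [[234.0, 313.0], [403.0, 313.0], [238.0, 367.0], [400.0, 367.0]]
[(0.5963739013671875, 0.3379100952148438, 110.89183044433594, 28.40117073059082, -15.079269409179688)] 38.9917
```

Run:
```python
from h import *
y=np.radians(-15); p=[.5963,.3378]; zz=-.017
goto([*p,.10],ori(y)); movel([*p,zz],vel=.12); move_gripper(0.0)
print(state()["finger_gap"],state()["finger_force"],state()["force"].round(1))
movel([*p,.10],vel=.15); s=state(); print(s["finger_gap"],s["finger_force"],s["time"])
c=PIN-.0875*cx
goto([*c,.10],ori(YAW)); sleep(.1); s=state(); print(s["finger_gap"],s["tcp_pos"],s["time"])
if s["finger_gap"]>.02:
    z=.03; movel([*c,z],vel=.12); f0=state()["force"][2]
    while z>.019:
        z-=.001; movel([*c,z],vel=.04); s=state()
        if s["force"][2]-f0>4: break
    print("z",z,s["finger_gap"],s["force"][2]-f0,s["tcp_pos"])
    move_gripper(.045); movel([*c,.12],vel=.2)
    goto([*(c-[.08,0]),.27],ori(0)); sleep(.2); w=cam("wrist"); save(w,"placed"); np.save("placed.npy",w,allow_pickle=True); print(state()["time"])
```

```text
0.026771824573288812 60.42414307594299 [0.2 0.  5. ]
0.026904407019663457 59.73300755023956 42.2667
0.026837232516885162 [ 0.53165767 -0.00055633  0.09987602] 43.6667
z 0.01999999999999999 0.02658600951404504 5.621700164871537 [ 0.53117948 -0.00156836  0.02072482]
53.175
```

View pics/placed.png

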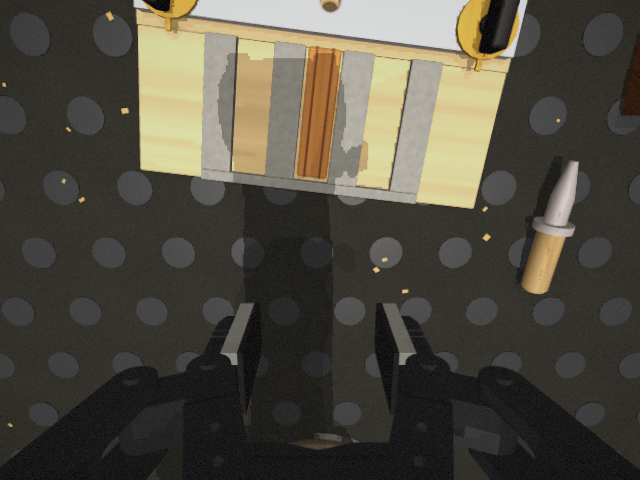

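The strip is flat in the middle channel at (319,113). I'll check its position numerically, then measure the hole.

Run:
```python
from h import *
c=np.load("placed.npy",allow_pickle=True).item()
hsv=cv2.cvtColor(c["im"],cv2.COLOR_RGB2HSV); im=c["im"]
cc=lambda uv,z:((onz(c,uv,z)[:2]-PIN)@np.array([cx,cy]).T).round(4)
for n,uv,z in [("strip +x end",(324,47),.064),("strip -x end",(311,180),.064),("stripC",(318,113.5),.064),("stop outer R",(416,203),.046),("stop outer L",(202,180),.046)]: print(n,cc(uv,z))
print([ (v,im[v,355].tolist()) for v in range(8,34,2)]+[(v,im[v,340].tolist()) for v in range(178,200,2)])
h=np.load("c_hole.npy",allow_pickle=True).item(); im=h["im"]; save(h,"hole",(283,80,343,140),8)
```

```text
strip +x end [-0.0329  0.0011]
strip -x end [-0.1459 -0.0003]
stripC [-0.0865 -0.    ]
stop outer R [-0.1592 -0.1069]
stop outer L [-0.1609  0.1057]
[(8, [216, 217, 217]), (10, [215, 216, 217]), (12, [213, 215, 217]), (14, [214, 216, 218]), (16, [215, 216, 216]), (18, [214, 215, 217]), (20, [213, 215, 216]), (22, [214, 216, 217]), (24, [215, 217, 218]), (26, [216, 217, 218]), (28, [216, 217, 217]), (30, [215, 217, 217]), (32, [215, 216, 217]), (178, [181, 177, 166]), (180, [180, 176, 165]), (182, [181, 177, 167]), (184, [168, 163, 155]), (186, [175, 172, 162]), (188, [177, 172, 163]), (190, [176, 171, 162]), (192, [172, 169, 160]), (194, [161, 158, 148]), (196, [115, 111, 110]), (198, [114, 110, 108])]
```

View pics/hole.png

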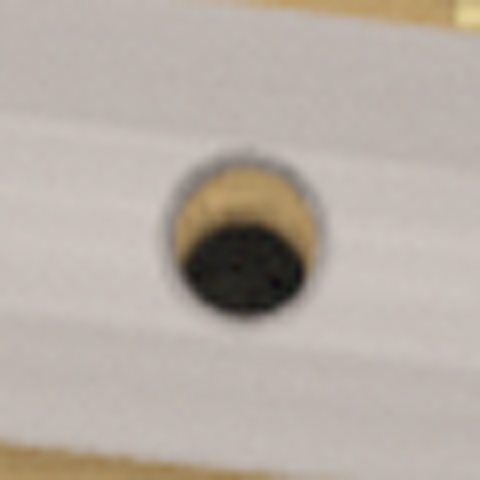

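Run:
```python
from h import *
c=np.load("c_hole.npy",allow_pickle=True).item()
for n,uv,z in [("bar hole",(313.6,109.6),.052),("base +x rim z.036",(313.4,107.6),.036),("same z0",(313.4,107.6),0),("bar rim top",(313.6,100),.052),("bar rim bot",(313.6,119.6),.052)]:
    p=onz(c,uv,z)[:2]; print(n,p.round(4),((p-PIN)@np.array([cx,cy]).T).round(4))
print(c["o"])
```

```text
bar hole [ 0.6234 -0.0124] [0.0055 0.    ]
base +x rim z.036 [ 0.6255 -0.0121] [0.0075 0.0006]
same z0 [ 0.6264 -0.0118] [0.0083 0.001 ]
bar rim top [ 0.6317 -0.0125] [0.0137 0.0009]
bar rim bot [ 0.6147 -0.0124] [-0.0032 -0.001 ]
[ 0.61589412 -0.0159437   0.43760179]
```

The pin hole matches my PIN estimate to within about 1 mm, and the bar is about 5 mm out. Now I'll take the drift.

Run:
```python
from h import *
d=[.5648,-.3502]; zg=.044
move_gripper(.06); goto([*d,.14],ori(YAW)); movel([*d,zg],vel=.1); s=state(); print("pre",s["tcp_pos"],s["force"].round(1))
move_gripper(0); s=state(); print("grip",s["finger_gap"],s["finger_force"],s["force"].round(1),s["torque"].round(2))
movel([*d,.17],vel=.12); s=state(); print("lift",s["finger_gap"],s["finger_force"],s["force"].round(2))
goto([*PIN,.17],ori(YAW)); sleep(.2); s=state(); print("over",s["tcp_pos"],s["finger_gap"],s["finger_force"],s["force"].round(2),s["time"])
w=cam("side"); np.save("over.npy",w,allow_pickle=True); save(w,"over",(240,90,420,225),4)
```

```text
pre [ 0.56528855 -0.35047534  0.04486296] [ 0.4  0.7 -0. ]
grip 0.018778088395075523 58.78748215734959 [-0.2  1.3  3.6] [ 0.16  0.08 -0.04]
lift 0.018702140669786274 58.544476702809334 [-0.43 -0.59 -2.28]
over [ 0.61801807 -0.01184321  0.17001966] 0.018297870320600294 58.53948891162872 [-0.02 -0.12 -1.9 ] 62.6083
```

View pics/over.png

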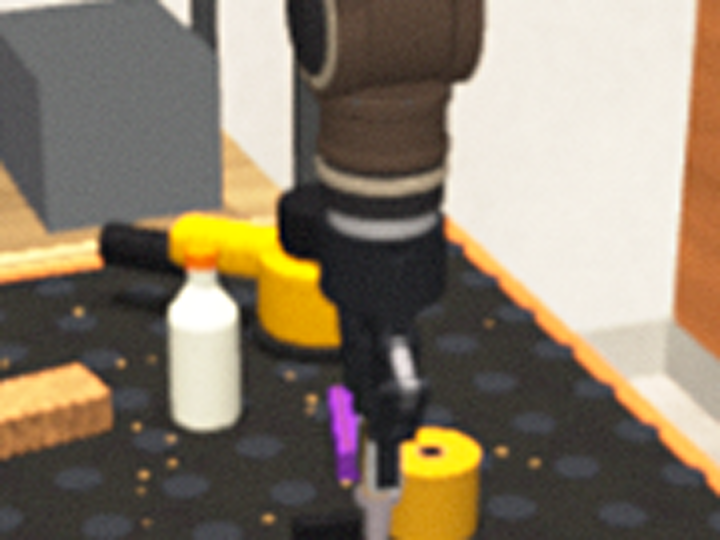

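The drift is held upright, with its collar at (378,492). I'll insert it with a compliant descent.

Run:
```python
from h import *
p=PIN.copy(); movel([*p,.10],vel=.12); sleep(.2); f0=state()["force"].copy(); z=.10
print(state()["tcp_pos"],f0.round(1))
while z>.032:
    z-=.0015; movel([*p,z],vel=.05); s=state(); f=s["force"]-f0
    if abs(f[:2]).max()>4 or f[2]>4: print(round(z,4),f.round(1),s["tcp_pos"].round(4),round(s["finger_gap"],4))
    if f[2]>25: break
    l=np.linalg.norm(f[:2])
    if l>7: p=p+f[:2]/l*.0003
print("end",z,f.round(1),s["tcp_pos"],p-PIN,s["finger_gap"],s["time"])
```

```text
[ 0.61864536 -0.01180515  0.10107823] [ 0.5  0.1 -2.3]
0.0745 [ 4.2 -0.7  2.6] [ 0.6183 -0.0118  0.0746] 0.0186
0.073 [ 4.5 -0.3  3.4] [ 0.6181 -0.0118  0.073 ] 0.0187
0.07 [ 5.  -0.1  3.3] [ 0.6179 -0.0117  0.0698] 0.0187
0.067 [ 4.7 -1.2  2.3] [ 0.6179 -0.0118  0.0668] 0.0185
0.0655 [ 4.4 -0.9  3.3] [ 0.6179 -0.0117  0.0653] 0.0189
0.064 [4.  0.7 2.7] [ 0.6179 -0.0118  0.0638] 0.0187
0.0625 [ 4.6 -0.4  3.8] [ 0.6179 -0.0117  0.0622] 0.0188
0.061 [ 4.9 -0.6  3.4] [ 0.618  -0.0118  0.0607] 0.0188
0.0595 [4.6 0.9 3.6] [ 0.6179 -0.0117  0.0592] 0.0187
0.058 [ 4.5 -0.2  2.1] [ 0.6177 -0.0117  0.0574] 0.0188
0.0565 [4.3 0.7 0.6] [ 0.6176 -0.0117  0.0558] 0.0188
0.055 [ 5.6  1.  -0.2] [ 0.6176 -0.0117  0.0544] 0.0187
0.0535 [ 4.1  1.  -0.4] [ 0.6177 -0.0118  0.0531] 0.0189
0.037 [-0.6  2.  10.9] [ 0.6183 -0.0118  0.0386] 0.0183
0.0355 [-2.4  0.5 18.3] [ 0.6188 -0.0119  0.0385] 0.0187
0.034 [-4.   1.1 24.9] [ 0.6195 -0.012   0.0385] 0.0187
0.0325 [-7.2  0.6 32.8] [ 0.6197 -0.012   0.0384] 0.0185
end 0.032499999999999946 [-7.2  0.6 32.8] [ 0.61974663 -0.01199332  0.0384168 ] [0. 0.] 0.018482769772171347 74.8417
```

The drift is seated: contact at tcp z 0.0385 against 0.039 expected. I'll release it and remeasure both screw grips and the drift.

```bash
cat >> h.py <<'E'
def grip_rect(c,near,zz=.0955):
    u,v=proj(c,[*near,zz]).astype(int); im=c["im"].astype(int)
    b=np.zeros(im.shape[:2],bool); b[max(v-40,0):v+40,max(u-40,0):u+40]=1
    hsv=cv2.cvtColor(c["im"],cv2.COLOR_RGB2HSV)
    d=cv2.circle(np.zeros(im.shape[:2],np.uint8),(int(u),int(v)),29,1,-1)>0
    m=((im.max(2)<70)&b&d).astype(np.uint8)
    m=cv2.morphologyEx(m,cv2.MORPH_OPEN,np.ones((3,3)))
    ct=max(cv2.findContours(m,0,1)[0],key=cv2.contourArea).reshape(-1,2)
    P=np.array([onz(c,p,zz)[:2] for p in ct],np.float32); (x,y),(w,h),a=cv2.minAreaRect(P*1000)
    if w<h: w,h,a=h,w,a+90
    return x/1e3,y/1e3,w,h,(a+90)%180-90
E
python3 - <<'E'
from h import *
s=state(); movel([.618,-.0118,.0385],vel=.05); sleep(.1); move_gripper(.06); movel([.618,-.0118,.17],vel=.15)
for n,q in(("sl",(.6338,.1221)),("sr",(.6022,-.1458))):
    goto([q[0]-.08,q[1],.20],ori(0)); sleep(.2); w=cam("wrist"); print(n,grip_rect(w,q)); np.save("s2_%s.npy"%n,w,allow_pickle=True)
    for y in np.radians([-8,172,-14]):
        k=solve_ik([*q,.12],ori(y)); print(y.round(2),None if k is None else np.round(k,2))
print(state()["time"])
E
```

```text
sl (0.6338357543945312, 0.12243634033203125, 35.063133239746094, 15.102417945861816, -6.5596466064453125)
-0.14 [ 0.19  0.37  0.08  1.28  0.   -2.81]
3.0 [0.19 0.37 0.08 1.28 0.   0.33]
-0.24 [ 0.19  0.37  0.08  1.28  0.   -2.71]
sr (0.6020888061523437, -0.14546600341796875, 34.98262023925781, 15.05960464477539, -4.610420227050781)
-0.14 [-0.24  0.32  0.01  1.27  0.    3.04]
3.0 [-0.24  0.32  0.01  1.27  0.   -0.1 ]
-0.24 [-0.24  0.32  0.01  1.27  0.   -3.13]
82.625
```

The screws kept their positions, and both can be gripped at q6 near 0, which leaves the full span to turn either way. Left screw first.

```bash
cat >> h.py <<'E'
def turn(q,t,step,lim,base,sgn,log):
    """turn joint 6 to t in steps; stop when |torque change|>lim"""
    while abs(t-q[5])>1e-6:
        q[5]+=np.clip(t-q[5],-step,step); move_j(q); s=state(); m=s["torque"][2]-base
        log.append((round(q[5],2),round(m,2)))
        if s["finger_force"]<20 or s["finger_gap"]<.009: print("GRIP?",s["finger_force"],s["finger_gap"])
        if abs(m)>lim: return True
    return False
def screw(p,yawdeg):
    goto([*p,.12],ori(np.radians(yawdeg)+np.pi)); movel([*p,.045],vel=.12); move_gripper(0); sleep(.2)
    s=state(); q=np.array(s["q"]); q=np.array(solve_ik([*p,.045],ori(np.radians(yawdeg)+np.pi))); base=s["torque"][2]
    print("grip",s["finger_gap"],s["finger_force"],s["force"].round(1),s["torque"].round(2),q[5])
    q0=q[5]; log=[]
    hit=turn(q,q0+1.0,.05,.16,base,1,log)
    print(log)
    if hit:
        a=q[5]-q0; print("bind at",a)
        log=[]; turn(q,q[5]-1.85,.15,.6,base,-1,log); print("back",log)
        sleep(.1); log=[]; q0b=q[5]
        hit=turn(q,q0+1.0,.06,.16,base,1,log); print("fwd",log)
        if hit: print("BOUND AGAIN",q[5]-q0); return q,q0
    log=[]; hit=turn(q,min(q0+2.6,3.12),.08,.3,base,1,log); print("home",hit,q[5]-q0,log)
    return q,q0
E
python3 - <<'E'
from h import *
move_gripper(.045)
q,q0=screw([.6338,.1223],-7.8); print(state()["time"])
E
```

```text
grip 0.01313297139216037 60.84439516067505 [-0.8 -0.1  5.4] [0.12 0.3  0.07] 0.32675590690494394
[(np.float64(0.38), np.float64(-0.13)), (np.float64(0.43), np.float64(-0.15)), (np.float64(0.48), np.float64(-0.17))]
bind at 0.14999999999999997
back [(np.float64(0.33), np.float64(-0.03)), (np.float64(0.18), np.float64(-0.04)), (np.float64(0.03), np.float64(0.06)), (np.float64(-0.12), np.float64(0.02)), (np.float64(-0.27), np.float64(-0.0)), (np.float64(-0.42), np.float64(-0.05)), (np.float64(-0.57), np.float64(-0.02)), (np.float64(-0.72), np.float64(-0.02)), (np.float64(-0.87), np.float64(-0.01)), (np.float64(-1.02), np.float64(-0.03)), (np.float64(-1.17), np.float64(-0.02)), (np.float64(-1.32), np.float64(-0.04)), (np.float64(-1.37), np.float64(-0.05))]
fwd [(np.float64(-1.31), np.float64(-0.12)), (np.float64(-1.25), np.float64(-0.17))]
BOUND AGAIN -1.58
91.2583
```

The threshold was too tight, since free friction plus grip bias already gives about 0.15. The screw is now turned back past its start, so it will run true. I'll continue forward with a running baseline.

Run:
```python
from h import *
s=state(); q=np.array(s["q"]); q0=.3268; log=[]
hit=turn(q,q0+2.65,.1,.33,.07-.10,1,log); print(hit,q[5]-q0,[(float(a-q0).__round__(2),float(b)) for a,b in log],state()["finger_gap"],state()["time"])
```

```text
True 2.4202873958866737 [(-1.48, -0.04), (-1.38, -0.02), (-1.28, -0.07), (-1.18, -0.03), (-1.08, -0.09), (-0.98, -0.03), (-0.88, -0.02), (-0.78, -0.01), (-0.68, -0.06), (-0.58, 0.01), (-0.48, -0.03), (-0.38, -0.01), (-0.28, -0.06), (-0.18, -0.04), (-0.08, 0.02), (0.02, -0.05), (0.12, 0.0), (0.22, -0.01), (0.32, -0.06), (0.42, -0.04), (0.52, -0.04), (0.62, -0.05), (0.72, -0.02), (0.82, -0.0), (0.92, -0.04), (1.02, -0.02), (1.12, 0.02), (1.22, -0.0), (1.32, -0.03), (1.42, 0.02), (1.52, -0.01), (1.62, 0.03), (1.72, 0.04), (1.82, 0.03), (1.92, -0.02), (2.02, -0.05), (2.12, -0.04), (2.22, -0.02), (2.32, -0.02), (2.42, 1.13)] 0.0131531692003875 101.2583
```

Left screw is home (hard stop at 2.4, free running before it). Now the right one, with the baseline taken after the first small movement.

Run:
```python
from h import *
move_gripper(.05); p=[.6338,.1223]; movel([*p,.13],vel=.15)
p=[.6022,-.1456]; Y=np.radians(-5.8)+np.pi
goto([*p,.13],ori(Y)); movel([*p,.045],vel=.12); move_gripper(0); sleep(.1)
q=np.array(solve_ik([*p,.045],ori(Y))); q0=q[5]; print("grip",state()["finger_gap"],q0); log=[]
turn(q,q0+.1,.05,9,0,1,log); base=state()["torque"][2]
hit=turn(q,q0+.9,.06,.2,base,1,log); print(hit,q[5]-q0,[(float(a-q0).__round__(2),float(b)) for a,b in log],state()["finger_gap"])
if hit:
    log=[]; turn(q,q[5]-1.9,.2,.9,base,-1,log); print("back",[(float(a-q0).__round__(2),float(b)) for a,b in log])
    log=[]; turn(q,q[5]+.1,.05,9,0,1,log); base=state()["torque"][2]
    hit=turn(q,q0+.9,.1,.25,base,1,log); print(hit,q[5]-q0,[(float(a-q0).__round__(2),float(b)) for a,b in log])
if not hit:
    log=[]; hit=turn(q,q0+2.65,.1,.33,base,1,log); print("home",hit,q[5]-q0,[(float(a-q0).__round__(2),float(b)) for a,b in log],state()["finger_gap"])
print(state()["time"])
```

```text
grip 0.012706339412959814 -0.13599839071037145
True 0.7 [(0.05, 0.0), (0.1, -0.06), (0.16, -0.04), (0.22, -0.0), (0.28, -0.04), (0.34, -0.02), (0.4, 0.01), (0.46, -0.01), (0.52, 0.02), (0.58, 0.06), (0.64, 0.11), (0.7, 0.22)] 0.012788731339912388
back [(0.5, 0.13), (0.3, 0.12), (0.1, 0.1), (-0.1, 0.16), (-0.3, 0.15), (-0.5, 0.14), (-0.7, 0.11), (-0.9, 0.15), (-1.1, 0.09), (-1.2, 0.1)]
False 0.9 [(-1.15, -0.06), (-1.1, -0.02), (-1.0, -0.04), (-0.9, -0.02), (-0.8, -0.05), (-0.7, -0.05), (-0.6, -0.03), (-0.5, -0.03), (-0.4, -0.01), (-0.3, -0.02), (-0.2, -0.08), (-0.1, -0.05), (-0.0, -0.03), (0.1, -0.05), (0.2, -0.08), (0.3, -0.01), (0.4, -0.02), (0.5, -0.08), (0.6, -0.04), (0.7, -0.03), (0.8, -0.08), (0.9, -0.01)]
home True 2.500000000000001 [(1.0, -0.02), (1.1, -0.01), (1.2, -0.05), (1.3, -0.05), (1.4, -0.05), (1.5, 0.0), (1.6, -0.03), (1.7, -0.04), (1.8, -0.03), (1.9, -0.06), (2.0, -0.0), (2.1, -0.04), (2.2, -0.04), (2.3, -0.0), (2.4, -0.04), (2.5, 2.34)] 0.012954658310925364
121.75
```

Right screw was crossed: caught at 0.7 with about 0.25 N m, turned back, then run true to home. Now I'll return the drift.

Run:
```python
from h import *
move_gripper(.05); movel([.6022,-.1456,.13],vel=.15)
p=PIN; goto([*p,.13],ori(YAW)); move_gripper(.06); movel([*p,.039],vel=.12); move_gripper(0); sleep(.1); s=state(); print("grip",s["finger_gap"],s["force"].round(1),s["tcp_pos"])
movel([*p,.17],vel=.1); s=state(); print("up",s["finger_gap"],s["finger_force"],s["force"].round(1))
d=np.array([.5646,-.3503]); goto([*d,.17],ori(YAW)); sleep(.2); s=state(); f0=s["force"].copy(); print(s["tcp_pos"],s["finger_gap"],s["finger_force"],f0.round(1))
movel([*d,.115],vel=.1); z=.115; p=d.copy()
while z>.041:
    z-=.003; movel([*p,z],vel=.08); s=state(); f=s["force"]-f0
    l=np.linalg.norm(f[:2])
    if l>4 or f[2]>3: print(round(z,4),f.round(1),s["tcp_pos"].round(4))
    if f[2]>8: break
    if l>4: p=p+f[:2]/l*.0003
print("end",z,s["tcp_pos"],s["time"])
```

```text
grip 0.01857094350794703 [0.1 0.3 5.6] [ 0.61851626 -0.01171566  0.03980827]
up 0.019056587580965713 58.9468040317297 [ 0.8  1.3 -1.9]
[ 0.56464679 -0.35023563  0.17002861] 0.018704262879503757 58.9477714151144 [ 0.1 -0.9 -1.8]
0.043 [-5.5  3.7 15.6] [ 0.5647 -0.3504  0.0458]
end 0.04299999999999994 [ 0.56470235 -0.35036042  0.04582279] 142.1667
```

Run:
```python
from h import *
movel([.5647,-.3504,.0458],vel=.05); move_gripper(.06); movel([.5647,-.3504,.17],vel=.15)
goto([.53,-.09,.38],ori(0)); sleep(.2); w=cam("wrist"); t=cam("top"); s=cam("side")
A=cv2.resize(w["im"],(500,375)); B=cv2.resize(s["im"][180:400,220:440],(300,300)); C=np.zeros((375,300,3),np.uint8); C[:300]=B
cv2.imwrite("pics/final.png",np.hstack([A,C])[:,:,::-1]); 
for q in((.6338,.1223),(.6022,-.1456)): print(grip_rect(w,q))
print(find_strip(t,0),state()["time"])
```

```text
(0.631802978515625, 0.12347846984863281, 55.86573791503906, 41.673072814941406, 61.23113250732422)
(0.6012129516601562, -0.13745191955566408, 36.87346649169922, 4.832496166229248, 34.887229919433594)
[(0.5332206420898438, -0.0034905548095703126, 121.11902618408203, 28.59977912902832, -6.650764465332031)] 145.4917
```

View pics/final.png

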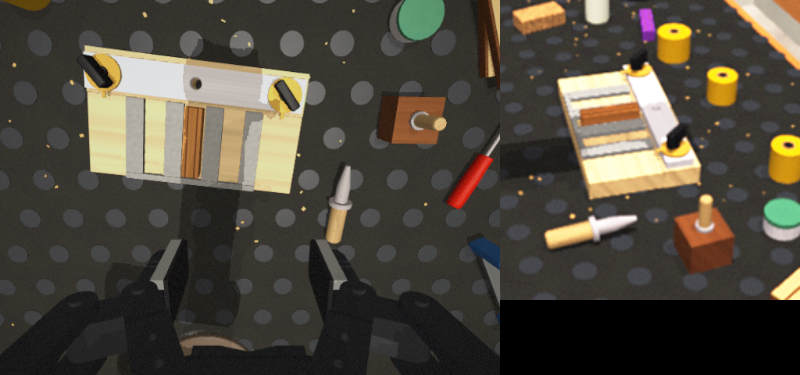

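The final picture shows the strip flat in the middle channel (193,140) and the bar hole fully dark, so it is in line (196,83). Both grips are turned by the same amount, at (97,70) and (287,95), and the drift is upright in its holder at (425,122). Handing in.

```bash
python3 -c "
from station import *
print(job_done())"
```

```text
the job is handed in; nothing more can be done
None
```

Job handed in at about 145 s: the one loose strip is in the middle channel, the bar is pulled into line, both T-screws are home (the right one bound early, so I backed it off and restarted it), the drift is back in its holder, and the free-standing look-alike drift toppled early in the run, with the gripper well clear of it by my reckoning, and was left lying.

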